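# Start the tray cooler: raise its switch guard, flip the fan switch

### The arm

A 6-joint arm with a two-finger parallel gripper is mounted at the origin on the work surface. World frame = base frame: x ahead of the robot, y to its left, z up, the work surface at z = 0. Lengths are in m, angles in degrees, forces in N, time in s.
With the tool pointing down it reaches from about 0.25 to 0.725 m from the base axis. Payload 9.7 kg.
Tool frame: the origin (TCP) lies on the centre line of the jaws, within the pads' length; the fingertips stand 11 mm ahead of it and the grasp point (between the pads) lies 8 mm behind it; y points along the fingers, x is the direction in which the jaws open and shut, and the axes are right-handed (so a half turn about y gives the same grasp; the last joint's range is limited). The gripper opens to 85 mm and grips with 20 to 120 N. Pads are 22 mm wide; open, the fingers measure 114 mm over their backs; the gripper's body (76 mm by 85 mm) begins 54 mm behind the grasp point. The pads swing forward as they close: fully open they stand 13 mm farther back than shut.
Start: joints at [70.932, 4.979, 10.078, 95.1, 0, 90], TCP at [0.18, 0.52, 0.242] pointing down, gripper open.
Joint ranges: [-179.16, 179.16], [-48.56, 103.87], [-65.8, 70.77], [-126.05, 130.52], [-82.76, 87.17], [-180, 180]. Speed limits (degrees/s): [127.2, 127.2, 147.25, 180, 180, 180].

### API

Orientations are given as a 3x3 rotation matrix whose columns are the frame's x, y, z axes.
In Python, from rig import bot, snapshot gives the robot as it stands.
- The arm moves only by the shell command python3 -m creep 'ROWS' [FORCE]. ROWS is JSON, a list of rows, each a list of 7 numbers: the shift along the tool's x, y, z in cm, then the turn, a rotation vector about the tool's x, y, z in degrees, then the opening in per cent of the stroke, from 0 (shut) to 100 (fully open). A call has 1 to 5 rows; each row shifts and turns the commanded pose from where the row before left it, along the tool's axes as they then stand; what a row does not reach is not made up. A row lasts 1/8 s, in which the tool goes at most 62.5 mm and 10.7 degrees, less where a joint would pass 70% of its speed; a pose out of reach is approached as far as the arm can. A call is refused whole if a number of a shift passes 6.25 or a number of a turn 10.7, either way. A call with a gripper value outside its range is refused whole. The fingers move at their own pace and stop on an object; FORCE is the grip in N (left out, the last holds). Time passes only in rows, so rows that do not move let the fingers close. It gives the time, the measured TCP pose, the force and the opening at its end, in the units of the state.
- bot.state(): the state, without advancing time (a new reading comes with each control period).
- snapshot(name): name is "scene" or "top" or "wrist"; returns a dict with "image" (420x560x3 uint8, red, green, blue), "intrinsics" (3x3 intrinsics, pixels), "xyz" and "rotation" of the camera in the world. Camera axes: x right, y up, looking along -z (the intrinsics and any distortion apply to the point x, -y, -z); pixel columns grow to the right and rows downward; lengths in m; the calibration is good to about 2 mm. A picture is of the moment at which its call begins. There is no depth.
- bot.finish_job(): hands the job in, once; it reports no verdict.
The state is a dict: "t": time; "joint_pos": joint angles; "qd": joint speeds; "joint_torque": joint torques, N m; "tcp_pos": TCP position; "eef_rot": TCP orientation; "ft_force": force on the tool from outside, world axes, zero at the start; "torque": the same for the moment, N m; "finger_gap": finger opening in m.
Only numpy, scipy, OpenCV 4.12 (cv2) and the standard library are available. Lean on these libraries where they do the work, as an engineer would, in place of code of your own. Each camera call takes 0.05 s, during which the arm holds its last target. There are 200 camera calls.

### The job

Start the cooling fan: swing up the wire guard over the control console's switches (it has a pull bar), past its centre, until it stays fully open by itself, and let go of it; then flip the blue switch bat over to the right so that it snaps on. Leave the guard open, the orange switch off, and the other things on the table where they are.

Things in the scene. Friction and masses are not known exactly. Their poses are not given: they have to be found in the camera images.
- console: Low fixed control console, aluminium with grey deck: 250 mm (its x) by 280 mm (y), deck top 50 mm above the table. Origin on the table under its middle; -x is the front (to the robot, turned up to 17 degrees), y left seen from the robot. Two hinge brackets stand at its back (x 90 to 120, y +-133 mm, up to 150 mm), a spring beside the left one. Front and sides are open below the guard.
- cover_hinge (a point): Middle of the hinge axis of the cover (the wire guard), which runs along the console's y; at console x = 100 mm, y = 0, 140 mm above the table. Same axes as the console.
- cover_bar (a point): Middle of the wire guard's dark pull bar: round, 14 mm thick, 150 mm along the console's y, 225 mm from the hinge axis (closed: straight in front of it, 140 mm above the table; open: 330 mm). Free above and below; the guard's blue front rail is 55 mm behind it; arms at its two ends, 140 mm apart. Pinch it from above, one finger in the gap; it can turn between the pads as the guard swings.
- cover (a joint): Angle of the flat wire guard (cover; 245 mm wide, 0.25 kg, 24 mm wire pitch), rad: 0 closed, level; 1.01 fully open, at its stop. Sprung over-centre: 2 to 4 N at the bar lifts it; let go below 0.6 it falls shut, above 0.9 it goes to its stop and stays. Open, it leans over the switches: no room for a gripper straight above them; come from the robot's side, leaning 30 to 45 degrees, fingers pointing away.
- fan (a joint): Angle of the blue fan switch bat, rad: 0 off (leaning 0.44 rad to the left, the switch's +y), 0.88 on (leaning as much to the right, -y). It snaps: below 0.44 it springs back to off, beyond 0.44 it springs by itself to on. A sideways push of about 3 N on its knob flips it.
- fan_tip (a point): Centre of the round knob (22 mm diameter) at the end of the blue bat (12 mm thick, 65 mm from pivot to knob centre). Off, it is 121 mm above the table, 28 mm to the left of the pivot; upright it would be 127 mm up.
- fan_pivot (a point): Pivot of the blue bat, 62 mm above the table, on a base plate 45 (x) by 75 mm (y), top 58 mm up. Axes are the switch's: x the pivot axis, away from the robot; y left (off), -y right (on). Turned up to 9 degrees on the console. It has the left or the right place on the deck, 85 mm in front of the hinge axis, 55 mm from the console's middle; the orange one has the other.
- lamp (a joint): Angle of the orange switch bat, like the blue one: 0 off (left). It must stay off.
- lamp_tip (a point): Centre of the knob (22 mm diameter) of the orange bat, a switch exactly like the blue one, about 110 mm from it.
- mould: Wooden sweet mould, block 75 x 150 x 51 mm, origin under its middle, beside the console on the right. Leave alone.
- jar: Jar, 72 mm diameter, 100 mm tall, origin under its middle, beside the console on the left. Leave alone.
- tray: Aluminium tray with sweets, 200 x 280 x 30 mm (with sweets 37 mm), origin under its middle, at the left. Leave alone.
- bowl: Steel bowl, 170 mm wide, 70 mm tall, origin under its middle, at the right. Leave alone.
- spatula: Spatula lying flat at the left front. Leave alone.
- brush: Brush lying flat at the right front. Leave alone.

How it is judged (in metres and radians):
On the way, in this order (a step that is already met when the one before it is completed fails the run):
1. the guard (cover) is at its open stop and let go, the blue switch still off (value of joint cover above 0.95 rad and contact force between the fingers and cover below 0.1 N and value of joint fan below 0.3 rad), for 0.2 s.
2. the blue switch has snapped on (value of joint fan above 0.78 rad), for 0.2 s.
At the end, for the whole second after the job is handed in: The guard (cover) stands open by itself (above 0.95 of 1.01 rad), the blue bat is over to the right (above 0.78 of 0.88 rad), the orange bat is still off (below 0.1 rad), and no other thing has moved by 30 mm or more (value of joint cover above 0.95 rad and value of joint fan above 0.78 rad and value of joint lamp below 0.1 rad and distance of each of mould, jar, tray, bowl, spatula, brush from where it was at the start of the episode below 0.03 m); the robot touches nothing.
It fails at once if the orange switch is flipped (value of joint lamp above 0.44 rad).
It fails at once if another thing on the table is shoved away (over 30 mm) (distance of any of mould, jar, tray, bowl, spatula, brush from where it was at the start of the episode above 0.03 m).
It also fails if it takes over 48 s, if anything falls off the work surface, if the arm or the gripper's body presses on something with over 40 N, if the wrist force passes 120 N, or if a joint passes its speed limit or range.

## Working session

There is one attempt and no reset: what is moved stays moved. The work goes in short steps, Python scripts to look and compute and a shell command to move; the robot and the scene stay as the last step left them, time stands still between calls to the robot, and variables do not carry over. Pictures are saved under pics/ and viewed, about 8 in all and at most 12, crops included, and the job is handed in when it is done.

```bash
mkdir -p pics; ls; cat > h.py <<'E'
from rig import bot, snapshot
import numpy as np, cv2, json, pickle
def snap(name, fn):
    s=snapshot(name); cv2.imwrite(f'pics/{fn}.png', s['image'][:,:,::-1]); pickle.dump(s,open(f'pics/{fn}.pkl','wb')); return s
def proj(s,P):
    P=np.atleast_2d(P); R=np.array(s['rotation']); c=(P-np.array(s['xyz']))@R
    K=np.array(s['intrinsics']); p=np.c_[c[:,0],-c[:,1],-c[:,2]]@K.T
    return p[:,:2]/p[:,2:]
def ray_z(s,uv,z):
    K=np.array(s['intrinsics']); R=np.array(s['rotation']); o=np.array(s['xyz'])
    d=np.linalg.solve(K,[uv[0],uv[1],1]); d=R@[d[0],-d[1],-d[2]]
    return o+d*(z-o[2])/d[2]
E
python3 - <<'E'
from h import *
for n in('scene','top'):
    s=snap(n,n+'0'); print({k:(np.array(v).round(3).tolist()) for k,v in s.items() if k!='image'}, s.keys())
print(bot.state())
E
```

```text
pics
{'intrinsics': [[501.38, 0.0, 282.301], [0.0, 501.38, 215.405], [0.0, 0.0, 1.0]], 'xyz': [1.876, -0.334, 1.152], 'rotation': [[0.27, -0.574, 0.773], [0.963, 0.18, -0.202], [-0.023, 0.799, 0.601]]} dict_keys(['image', 'intrinsics', 'xyz', 'rotation'])
{'intrinsics': [[415.862, 0.0, 278.22], [0.0, 415.862, 210.489], [0.0, 0.0, 1.0]], 'xyz': [0.351, 0.013, 1.263], 'rotation': [[-0.012, 0.992, -0.122], [-1.0, -0.012, -0.002], [-0.004, 0.122, 0.992]]} dict_keys(['image', 'intrinsics', 'xyz', 'rotation'])
{'t': 0.1, 'joint_pos': array([7.09318786e+01, 5.00619155e+00, 1.00392170e+01, 9.50997217e+01,
       1.19699273e-03, 9.00000015e+01]), 'qd': array([ 0.02588366, -0.10999111,  0.1461089 , -0.05726881, -0.00343274,
        0.01807565]), 'joint_torque': array([-4.35767943e-04, -5.21561265e+01,  4.65652442e+01,  1.59876893e-02,
       -4.13773796e-05, -1.38405767e-05]), 'tcp_pos': array([0.17961155, 0.51963955, 0.24167282]), 'eef_rot': array([[ 3.26691895e-01, -4.00037650e-04, -9.45130809e-01],
       [ 9.45130176e-01, -1.09337342e-03,  3.26692140e-01],
       [-1.16407006e-03, -9.99999322e-01,  2.08914192e-05]]), 'ft_force': array([-0.14688102,  0.68769002,  0.20471   ]), 'torque': array([0.01058309, 0.03250432, 0.00027755]), 'finger_gap': 0.08549084159694828}
```

View pics/top0.png

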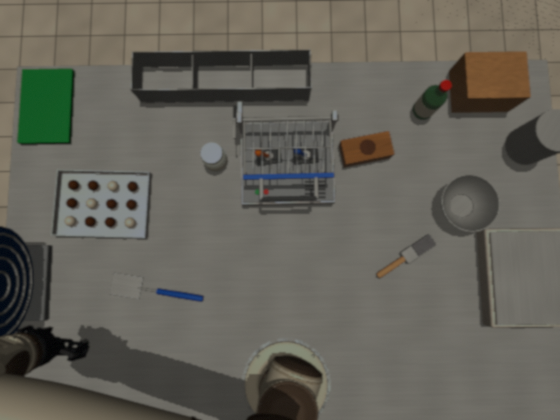

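View pics/scene0.png

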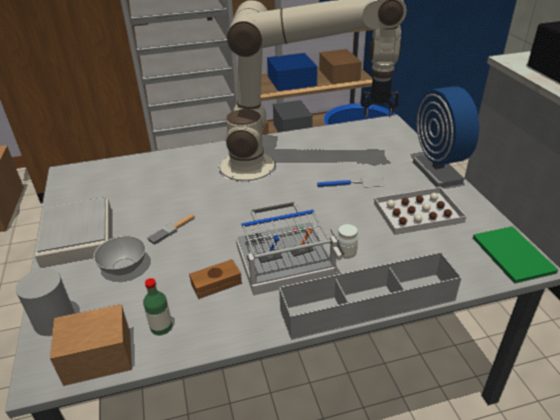

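The top view shows the console around (288,165). The blue bat is near (302,154) on the right and the orange one near (262,156) on the left. I'll zoom in on both views.

```bash
python3 - <<'E'
from h import *
a=cv2.imread('pics/top0.png')[95:215,225:345]; b=cv2.imread('pics/scene0.png')[195:285,225:345]
a=cv2.resize(a,(600,600),interpolation=cv2.INTER_CUBIC)
cv2.imwrite('pics/c1.png',cv2.convertScaleAbs(a,alpha=1.6))
b=cv2.resize(b,(800,600),interpolation=cv2.INTER_CUBIC)
cv2.imwrite('pics/c2.png',cv2.convertScaleAbs(b,alpha=1.5))
E
```

```text
(no output)
```

View pics/c1.png

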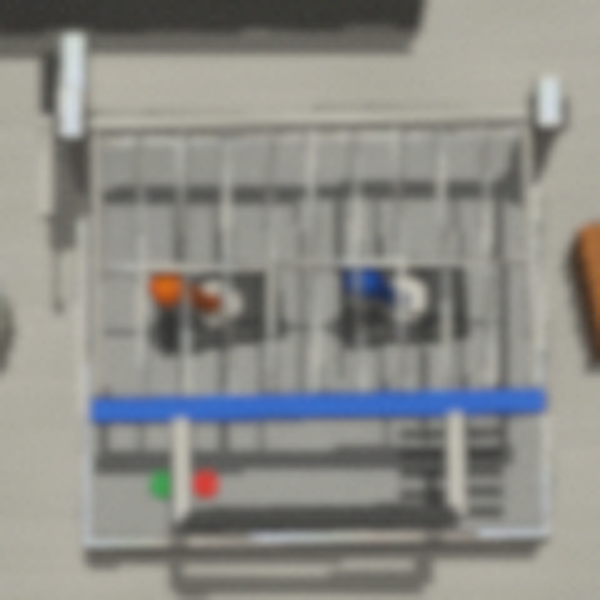

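View pics/c2.png

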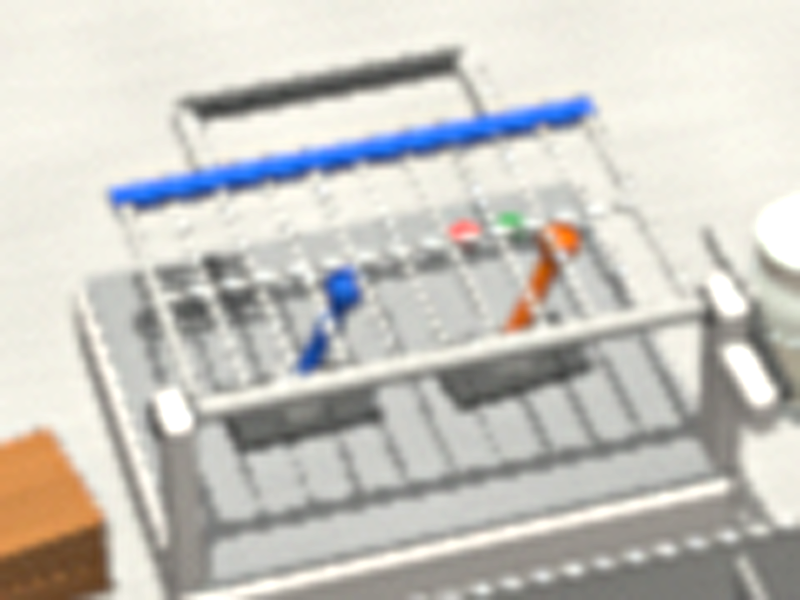

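Crop c1: the bar runs (180,520)–(460,515), the blue rail (92,411)–(546,402), the blue knob is at about (360,281) and the orange one at (166,290). Crop c2: the bar runs (183,108)–(460,57) and the blue knob is at (343,288). Next, a fit using both views.

```bash
python3 - <<'E'
from h import *
from scipy.optimize import least_squares
T=pickle.load(open('pics/top0.pkl','rb'));S=pickle.load(open('pics/scene0.pkl','rb'))
t=lambda u,v:np.array([225+u/5-.4,95+v/5-.4]); c=lambda u,v:np.array([225+u*.15-.4,195+v*.15-.4])
for n,uv,z in[('barL',t(183,519),.14),('barR',t(458,514),.14),('railL',t(92,411),.14),('railR',t(546,402),.14),('knobB',t(360,281),.121),('knobO',t(166,290),.121)]: print('T',n,ray_z(T,uv,z).round(4))
for n,uv,z in[('barR',c(183,106),.14),('barL',c(460,57),.14),('railR',c(112,197),.14),('railL',c(592,105),.14),('knobB',c(343,288),.121),('knobO',c(563,238),.121)]: print('S',n,ray_z(S,uv,z).round(4))
def con(p,x,y,z):
    cs,sn=np.cos(p[2]),np.sin(p[2]); return [p[0]+cs*x-sn*y,p[1]+sn*x+cs*y,z]
obs=[(T,t(320,517),(-.125,0,.14)),(T,t(92,411),(-.07,.1225,.14)),(T,t(546,402),(-.07,-.1225,.14)),(S,c(322,82),(-.125,0,.14)),(S,c(112,197),(-.07,-.1225,.14)),(S,c(592,105),(-.07,.1225,.14)),(T,t(88,548),(-.125,.14,.05)),(T,t(548,538),(-.125,-.14,.05))]
f=lambda p:np.concatenate([proj(s,con(p,*P))[0]-uv for s,uv,P in obs])
r=least_squares(f,[.5,0,0]);print(r.x,np.degrees(r.x[2]),r.fun.round(1))
p=r.x
print('hinge',con(p,.1,0,.14),'bar',con(p,-.125,0,.14),'pivR',con(p,.015,-.055,.062),'pivL',con(p,.015,.055,.062))
E
```

```text
T barL [0.5229 0.0612 0.14  ]
T barR [ 0.5238 -0.089   0.14  ]
T railL [0.5836 0.1108 0.14  ]
T railR [ 0.5854 -0.1388  0.14  ]
T knobB [ 0.6601 -0.0386  0.121 ]
T knobO [0.6563 0.0706 0.121 ]
S barR [ 0.5174 -0.085   0.14  ]
S barL [0.5187 0.0625 0.14  ]
S railR [ 0.5808 -0.1354  0.14  ]
S railL [0.5791 0.1146 0.14  ]
S knobB [ 0.6603 -0.0393  0.121 ]
S knobO [0.6552 0.0744 0.121 ]
[ 0.64999577 -0.0124708   0.00799683] 0.4581845854495281 [-0.1 -0.7  0.5  1.6 -1.1  1.6 -0.   1.2 -0.   0.  -1.4  0.3 -1.8 -1.2
  1.2 -1.2]
hinge [np.float64(0.7499925738386277), np.float64(-0.01167112125169987), 0.14] bar [np.float64(0.5249997680946957), np.float64(-0.013470388734124442), 0.14] pivR [np.float64(0.6654351126088461), np.float64(-0.06734908592691029), 0.062] pivL [np.float64(0.6645554707285496), np.float64(0.04264739688123421), 0.062]
```

```bash
cat >> h.py <<'E'
from scipy.spatial.transform import Rotation as Ro
def plan(pos,rot,n,grip,frm=None):
    """rows from the current (or given) pose to pos/rot in n equal steps"""
    st=bot.state(); p,R=frm if frm else (st['tcp_pos'],st['eef_rot'])
    p=np.array(p);R=np.array(R);out=[]
    for k in range(n,0,-1):
        w=Ro.from_matrix(R.T@rot).as_rotvec()/k
        d=R.T@((np.array(pos)-p)/k)
        row=[*(100*d).round(2),*np.degrees(w).round(1)]
        p=p+R@np.array(row[:3])/100; R=R@Ro.from_rotvec(np.radians(row[3:])).as_matrix()
        out.append([float(x) for x in row]+[grip])
    print(json.dumps(out)); return p,R
def tool(yaw,tilt=0):
    # tilt>0: fingers lean forward (+x) ; x jaws along heading yaw
    R=np.array([[1,0,0],[0,0,1],[0,-1,0]],float).T.T
    R=np.c_[[1,0,0],[0,0,-1],[0,1,0]].astype(float)
    return Ro.from_euler('z',yaw,degrees=True).as_matrix()@Ro.from_euler('y',-tilt,degrees=True).as_matrix()@R
E
python3 - <<'E'
from h import *
f=plan([.522,-.013,.25],tool(0),12,45); plan([.522,-.013,.20],tool(0),1,45,f)
E
```

```text
[[-3.26, -0.07, -4.15, 0.0, 5.9, -0.0, 45], [-2.82, -0.07, -4.46, 0.0, 5.9, -0.0, 45], [-2.35, -0.06, -4.73, 0.0, 5.9, -0.0, 45], [-1.85, -0.07, -4.94, 0.0, 5.9, -0.0, 45], [-1.33, -0.06, -5.11, 0.0, 5.9, -0.0, 45], [-0.8, -0.07, -5.21, 0.0, 5.9, -0.0, 45], [-0.26, -0.06, -5.27, 0.0, 5.9, -0.0, 45], [0.29, -0.07, -5.27, 0.0, 5.9, -0.0, 45], [0.83, -0.06, -5.21, 0.0, 5.9, -0.0, 45], [1.36, -0.07, -5.1, 0.0, 5.9, -0.0, 45], [1.87, -0.06, -4.93, 0.0, 6.0, -0.0, 45], [2.38, -0.07, -4.71, 0.1, 5.9, -0.0, 45]]
[[-0.0, 5.0, -0.01, -0.0, 0.0, -0.0, 45]]
```

```bash
python3 -m creep '[[-3.3,-0.1,-4.1,0,5.9,0,45],[-2.8,-0.1,-4.5,0,5.9,0,45],[-2.4,-0.1,-4.7,0,5.9,0,45],[-1.9,-0.1,-4.9,0,5.9,0,45],[-1.3,-0.1,-5.1,0,5.9,0,45]]' 20
python3 -m creep '[[-0.8,0,-5.2,0,5.9,0,45],[-0.3,0,-5.3,0,5.9,0,45],[0.3,0,-5.3,0,5.9,0,45],[0.8,0,-5.2,0,5.9,0,45],[1.4,-0.1,-5.1,0,5.9,0,45]]'
python3 -m creep '[[1.9,0,-4.9,0,6,0,45],[2.4,0,-4.7,0,5.9,0,45],[0,0,0,0,0,0,45],[0,0,0,0,0,0,45]]'
python3 - <<'E'
from h import *
s=bot.state(); print(s['tcp_pos'],s['eef_rot'],s['finger_gap'])
s=snap('wrist','w1'); print(np.array(s['xyz']),np.array(s['rotation']).round(3))
for P in([.522,-.013,.14],[.7,-.012,.14]): print(proj(s,P))
E
```

```text
t: 0.72
tcp_pos: [0.3217, 0.2959, 0.2471]
eef_rot: [[0.752, -0.0, -0.659], [0.659, -0.0, 0.752], [-0.0, -1.0, -0.0]]
ft_force: [0.9, -0.2, 0.7]
finger_gap: 0.0386
t: 1.35
tcp_pos: [0.4646, 0.0734, 0.2481]
eef_rot: [[0.979, -0.0, -0.203], [0.203, 0.0, 0.979], [-0.0, -1.0, 0.0]]
ft_force: [1.1, 0.3, 0.2]
finger_gap: 0.0382
t: 1.85
tcp_pos: [0.5212, -0.0131, 0.2479]
eef_rot: [[1.0, -0.001, -0.001], [0.001, 0.0, 1.0], [-0.001, -1.0, 0.0]]
ft_force: [-1.1, 1.2, -0.1]
finger_gap: 0.0383
[ 0.52115272 -0.01313814  0.24789767] [[ 9.99999229e-01 -1.05487321e-03 -6.55873730e-04]
 [ 6.56132487e-04  2.44968606e-04  9.99999755e-01]
 [-1.05471228e-03 -9.99999414e-01  2.45660553e-04]] 0.03829153559851329
[0.52061643 0.05742347 0.37899276] [[ 1.    -0.002  0.001]
 [ 0.001  0.961  0.276]
 [-0.002 -0.276  0.961]]
[[282.3411051  215.30109128]]
[[513.07336462 214.45610156]]
```

View pics/w1.png

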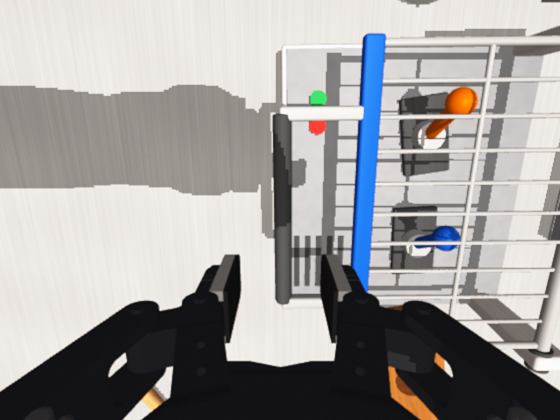

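In the wrist view the bar is at u≈282, rows 113–302, centred between the fingers. Both bats lean left (off). The rear finger will go into the gap in front of the blue rail (u≈365). I'll descend and pinch.

```bash
python3 -m creep '[[0,4,0,0,0,0,45],[0,4,0,0,0,0,45],[0,3.6,0,0,0,0,45],[0,0,0,0,0,0,45],[0,0,0,0,0,0,5]]' 20
python3 -m creep '[[0,0,0,0,0,0,5],[0,0,0,0,0,0,5],[0,0,0,0,0,0,5],[0,0,0,0,0,0,5]]'
python3 - <<'E'
from h import *
# arc waypoints: bar positions, relative to hinge
p0=bot.state()['tcp_pos'];a=np.linspace(0,1.03,14)
d=np.c_[.225*(1-np.cos(a)),.225*np.sin(a)]
print(np.round(100*np.diff(d,axis=0),2).tolist())
E
```

```text
t: 2.52
tcp_pos: [0.5218, -0.0125, 0.1341]
eef_rot: [[1.0, 0.002, -0.002], [0.002, -0.0, 1.0], [0.002, -1.0, -0.0]]
ft_force: [-0.1, 0.4, -0.5]
finger_gap: 0.0213
t: 3.02
tcp_pos: [0.5229, -0.0128, 0.1344]
eef_rot: [[1.0, 0.004, -0.001], [0.001, 0.001, 1.0], [0.004, -1.0, 0.001]]
ft_force: [4.3, 3.6, 6.9]
finger_gap: 0.0132
[[0.07, 1.78], [0.21, 1.77], [0.35, 1.75], [0.49, 1.71], [0.62, 1.67], [0.75, 1.62], [0.88, 1.55], [1.0, 1.48], [1.11, 1.39], [1.22, 1.3], [1.32, 1.2], [1.41, 1.09], [1.49, 0.98]]
```

```bash
python3 -m creep '[[0.1,-1.8,0,0,0,0,5],[0.2,-1.8,0,0,0,0,5],[0.35,-1.75,0,0,0,0,5],[0.5,-1.7,0,0,0,0,5],[0.6,-1.7,0,0,0,0,5]]'
python3 -m creep '[[0.75,-1.6,0,0,0,0,5],[0.9,-1.55,0,0,0,0,5],[1,-1.5,0,0,0,0,5],[0,0,0,0,0,0,5]]'
```

```text
t: 3.65
tcp_pos: [0.5402, -0.0129, 0.2203]
eef_rot: [[1.0, 0.002, -0.001], [0.001, 0.001, 1.0], [0.002, -1.0, 0.001]]
ft_force: [12.9, 3.6, -8.1]
finger_gap: 0.0129
t: 4.15
tcp_pos: [0.5662, -0.0127, 0.2671]
eef_rot: [[1.0, 0.001, -0.001], [0.001, 0.001, 1.0], [0.001, -1.0, 0.001]]
ft_force: [1.3, 5.0, -1.7]
finger_gap: 0.0132
```

```bash
python3 -m creep '[[1.1,-1.4,0,0,0,0,5],[1.2,-1.3,0,0,0,0,5],[1.3,-1.2,0,0,0,0,5],[1.4,-1.1,0,0,0,0,5],[0,0,0,0,0,0,5]]'
python3 -m creep '[[0.7,-0.5,0,0,0,0,5],[0,0,0,0,0,0,5],[0,0,0,0,0,0,5]]'
```

```text
t: 4.78
tcp_pos: [0.6156, -0.0126, 0.3175]
eef_rot: [[1.0, 0.001, -0.001], [0.001, 0.001, 1.0], [0.001, -1.0, 0.001]]
ft_force: [-2.0, 3.6, 4.6]
finger_gap: 0.0132
t: 5.15
tcp_pos: [0.6219, -0.0126, 0.3218]
eef_rot: [[1.0, -0.0, -0.001], [0.001, 0.001, 1.0], [-0.0, -1.0, 0.001]]
ft_force: [-1.7, 6.6, 2.9]
finger_gap: 0.0132
```

The guard is at about 0.99 rad, past centre. I'll release it, back up and look.

```bash
python3 -m creep '[[0,0,0,0,0,0,40],[0,0,0,0,0,0,40],[0,0,0,0,0,0,40],[0,-2,0,0,0,0,40],[0,-3,0,0,0,0,40]]'
python3 -m creep '[[-1,-3,0,0,0,0,40],[-5,0,0,0,0,0,40],[-6,0,0,0,0,0,40],[-6,0,0,0,0,0,40],[-6,0,0,0,0,0,40]]'
python3 - <<'E'
from h import *
s=bot.state();print(s['tcp_pos'],s['ft_force'],s['joint_pos'])
s=snap('scene','s2');snap('top','t2')
h=np.array([.748,-.012,.14])
print(proj(s,h+[-.225*np.cos(1.01),0,.225*np.sin(1.01)]))
b=s['image'][150:300,200:400,::-1]
cv2.imwrite('pics/c3.png',cv2.convertScaleAbs(cv2.resize(b,(800,600),interpolation=cv2.INTER_CUBIC),alpha=1.4))
E
```

```text
t: 5.78
tcp_pos: [0.6221, -0.0133, 0.3711]
eef_rot: [[1.0, -0.002, -0.0], [0.0, -0.0, 1.0], [-0.002, -1.0, -0.0]]
ft_force: [-0.3, 0.4, 1.3]
finger_gap: 0.0337
t: 6.4
tcp_pos: [0.3803, -0.0134, 0.4011]
eef_rot: [[1.0, 0.0, -0.0], [0.0, -0.0, 1.0], [0.0, -1.0, -0.0]]
ft_force: [-1.0, 0.1, 0.9]
finger_gap: 0.0341
[ 0.3803258  -0.01337801  0.40107331] [-1.02792979  0.10838354  0.85282509] [-2.00454466e+00 -1.06275386e+01  1.36829746e+01  1.14296501e+02
 -1.39039389e-02  8.79723068e+01]
[[279.8764516  176.48332941]]
```

View pics/c3.png

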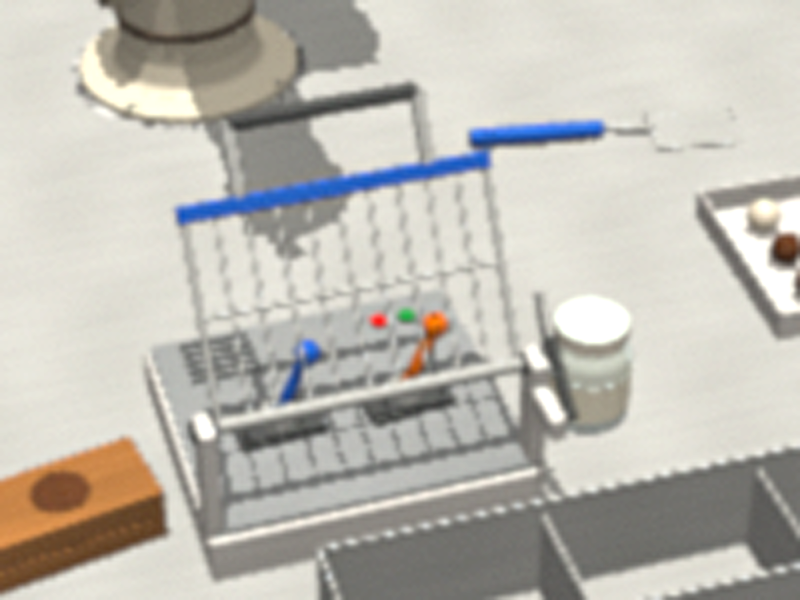

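The guard stands open: the bar is at image (281,177), where (280,176.5) was predicted for 1.01 rad. Both bats are still left. Now I'll plan the approach to the blue knob and cross-check its position using the wrist image.

```bash
python3 - <<'E'
from h import *
w=pickle.load(open('pics/w1.pkl','rb'))
print('knobB',ray_z(w,(446,238),.121),'knobO',ray_z(w,(461,101),.121))
s=pickle.load(open('pics/s2.pkl','rb'));print('knobB scene',ray_z(s,(200+310/4,150+351/4),.121))
R=tool(0,40);a=R[:,1];print(a)
k=np.array([.660,.0,.121])
f=plan(k-.16*a,R,6,0)
f=plan(k,R,5,0,f)
E
```

```text
knobB [ 0.66144171 -0.0384848   0.121     ] knobO [0.65698424 0.07179177 0.121     ]
knobB scene [ 0.66149424 -0.03474566  0.121     ]
[ 0.64278761  0.         -0.76604444]
[[2.99, 2.68, 0.22, 0.0, 0.0, -6.6, 0], [2.66, 3.01, 0.22, 0.0, 0.0, -6.6, 0], [2.29, 3.29, 0.22, 0.0, 0.0, -6.6, 0], [1.9, 3.54, 0.23, 0.0, 0.0, -6.7, 0], [1.48, 3.73, 0.22, 0.0, 0.0, -6.6, 0], [1.04, 3.88, 0.23, 0.0, 0.0, -6.7, 0]]
[[-0.0, 3.2, -0.0, 0.0, 0.0, 0.0, 0], [-0.0, 3.2, -0.0, 0.0, 0.0, 0.0, 0], [-0.0, 3.2, -0.0, 0.0, 0.0, 0.0, 0], [-0.01, 3.2, -0.0, 0.0, 0.0, 0.0, 0], [-0.0, 3.2, -0.0, 0.0, 0.0, 0.0, 0]]
```

```bash
python3 -m creep '[[3,2.7,0.3,0,0,-6.6,0],[2.7,3,0.3,0,0,-6.6,0],[2.3,3.3,0.3,0,0,-6.6,0],[1.9,3.5,0.3,0,0,-6.7,0],[1.5,3.7,0.2,0,0,-6.6,0]]'
python3 -m creep '[[1,3.9,0.2,0,0,-6.7,0],[0,0,0,0,0,0,0],[0,0,0,0,0,0,0]]'
python3 - <<'E'
from h import *
s=snap('wrist','w2');print(proj(s,[[.66,-.038,.121],[.66,.073,.121]]),bot.state()['joint_pos'],bot.state()['finger_gap'])
plan([.661,.003,.121],tool(0,40),4,0)
E
```

```text
t: 7.12
tcp_pos: [0.5333, 0.0008, 0.2673]
eef_rot: [[0.835, 0.55, -0.0], [0.0, 0.0, 1.0], [0.55, -0.835, -0.0]]
ft_force: [0.2, -0.3, 0.1]
finger_gap: 0.0004
t: 7.5
tcp_pos: [0.5621, 0.0027, 0.243]
eef_rot: [[0.768, 0.64, -0.0], [0.0, 0.0, 1.0], [0.64, -0.768, -0.0]]
ft_force: [0.2, 0.5, 0.6]
finger_gap: 0.0002
[[278.03240119 242.04687845]
 [277.97928006 121.07834501]] [  0.39514769 -32.14743236 -30.69832466  51.53799144  -0.23942221
  90.28273925] 9.466239148362097e-05
[[-0.09, 3.94, 0.01, -0.0, 0.0, -0.0, 0], [-0.08, 3.94, 0.0, -0.0, 0.0, -0.0, 0], [-0.09, 3.94, 0.01, -0.0, 0.0, -0.0, 0], [-0.08, 3.93, 0.0, -0.0, 0.0, -0.1, 0]]
```

View pics/w2.png

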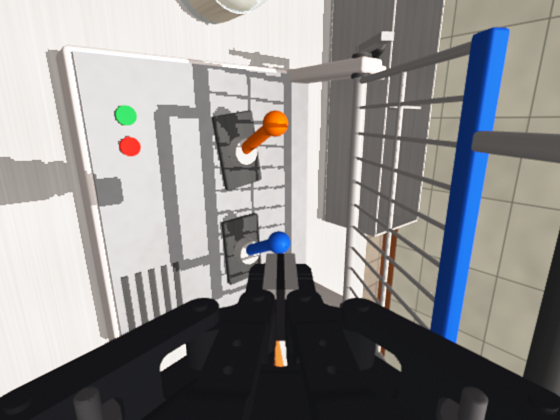

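The knobs sit at (279,243) and (275,123), against predictions of (278,242) and (278,121). I'll advance alongside the blue knob.

```bash
python3 -m creep '[[-0.1,4,0,0,0,0,0],[-0.1,4,0,0,0,0,0],[-0.1,4,0,0,0,0,0],[-0.1,3.8,0,0,0,0,0],[0,0,0,0,0,0,0]]'
python3 -m creep '[[0,0,-1.5,0,0,0,0],[0,0,-1,0,0,0,0],[0,0,-1,0,0,0,0],[0,0,-1,0,0,0,0]]'
```

```text
t: 8.18
tcp_pos: [0.6609, 0.0027, 0.1155]
eef_rot: [[0.771, 0.637, -0.0], [0.0, 0.0, 1.0], [0.637, -0.771, -0.0]]
ft_force: [-0.2, -0.6, 0.2]
finger_gap: 0.0
t: 8.68
tcp_pos: [0.66, -0.0432, 0.1174]
eef_rot: [[0.768, 0.641, 0.0], [0.0, -0.0, 1.0], [0.641, -0.768, -0.0]]
ft_force: [-0.1, 1.1, -0.2]
finger_gap: 0.0003
```

```bash
python3 -m creep '[[0,0,-1,0,0,0,0],[0,0,-0.8,0,0,0,0],[0,0,0,0,0,0,0],[0,0,1.5,0,0,0,0],[0,0,0,0,0,0,0]]'
python3 -m creep '[[0,-4,0,0,0,0,0],[0,-4,0,0,0,0,0],[0,-4,0,0,0,0,0],[0,-4,0,0,0,0,0],[0,0,0,0,0,0,0]]'
python3 - <<'E'
from h import *
s=snap('wrist','w3');t=snap('scene','s3')
b=t['image'][165:285,220:380,::-1]
o=np.hstack([s['image'][:300,:400,::-1],cv2.resize(b,(400,300),interpolation=cv2.INTER_CUBIC)])
cv2.imwrite('pics/c4.png',o)
E
```

```text
t: 9.3
tcp_pos: [0.66, -0.0437, 0.1165]
eef_rot: [[0.768, 0.64, -0.002], [0.002, 0.001, 1.0], [0.64, -0.768, 0.0]]
ft_force: [-0.5, 0.3, -0.3]
finger_gap: 0.0
t: 9.93
tcp_pos: [0.5577, -0.0449, 0.2439]
eef_rot: [[0.764, 0.645, -0.001], [0.001, 0.0, 1.0], [0.645, -0.764, -0.001]]
ft_force: [0.6, -0.9, -0.0]
finger_gap: -0.0
```

View pics/c4.png

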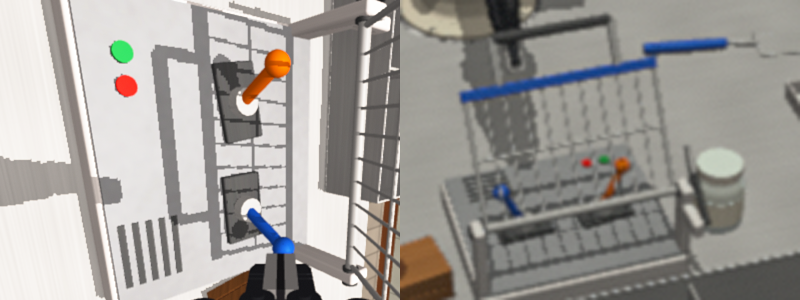

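The blue bat is over to the right (knob at (284,246) in the wrist view). The orange bat is still left and the guard is open. I'll do one numeric check, then hand in.

```bash
python3 - <<'E'
from h import *
s=pickle.load(open('pics/w3.pkl','rb'))
print(ray_z(s,(284,246),.121),ray_z(s,(278,64),.121),bot.state()['ft_force'])
print(bot.finish_job())
E
```

```text
[ 0.66526593 -0.09239096  0.121     ] [0.65749285 0.07073914 0.121     ] [ 0.08394249  0.03870571 -1.02100438]
the job is handed in; nothing more can be done
None
```

I opened the guard, flipped the blue switch on, and handed the job in at about 10 s of the 48 s allowed. The hand-in gives no verdict, so the results below come from my own checks.

- **Guard:** I pinched the pull bar from above, swung it to about 0.99 rad and let go. A scene picture then put the bar within about 1 pixel of where it should be at the open stop, and it was still open in the last picture.
- **Blue switch:** I pushed the knob to the right with the closed fingers, leaning 40°. Its knob moved from y ≈ −0.038 to −0.092 m, close to the −0.095 m I expected for fully on.
- **Orange switch:** Its knob stayed at y ≈ 0.071 m, so it is still off.
- **Robot:** The gripper was pulled back clear. The last wrist force was about 1 N, which is about the noise level.
- **Other things on the table:** The robot did not come near them, and those in view (part of the mould, the jar, the spatula) looked unmoved. I did not measure their positions.

No check failed or disagreed. The only spread was 3–5 mm between camera views of the same points.

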